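Sort set and unset silicone keys on the dental bench

ROBOT

A 6-joint arm with a two-finger parallel gripper is mounted at the origin on the work surface. World frame = base frame: x ahead of the robot, y to its left, z up, the work surface at z = 0. Lengths are in m, angles in rad, forces in N, time in s.
With the tool pointing down it reaches from about 0.35 to 0.775 m from the base axis. Payload 5.5 kg.
Tool frame: the origin (TCP) lies midway between the tips of the shut fingers; the grasp point (between the pads) lies 19 mm behind it; z points along the fingers, y is the line along which they close (so a half turn about z gives the same grasp; the last joint's range is limited). The gripper opens to 85 mm and grips with 20 to 120 N. Pads are 22 mm wide; open, the fingers measure 114 mm over their backs; the gripper's body (76 mm by 85 mm) begins 54 mm behind the grasp point. The pads swing forward as they close: fully open they stand 13 mm farther back than shut.
Start: joints at [-1.3, 0.313, 0.046, 1.304, 0, 1.431], TCP at [0.23, -0.527, 0.231] pointing down, gripper open.
Joint ranges: [-2.76, 2.76], [-0.86, 1.69], [-1.03, 1.26], [-2.2, 2.34], [-1.47, 1.5], [-3.14, 3.14]. Speed limits (rad/s): [2.57, 2.57, 3.14, 3.14, 3.14, 3.14].

INTERFACE

Orientations are given as a unit quaternion [w, x, y, z].
In Python, from workcell import env gives the robot as it stands. The module is installed in compiled form; this text tells all that it offers.
- The arm moves only by the tool servo_tool, never from a script. Its argument "increments" is a list of rows, each an object of numbers: "grip": the closure, from 0 (fully open) to 1 (shut); "x", "y", "z": the shift along the tool's x, y, z in mm; "roll": the turn about the tool's z in degrees. In form: [{"grip": .., "x": .., "y": .., "z": .., "roll": ..}, ...]. A call has 1 to 5 rows; each row shifts and turns the commanded pose from where the row before left it, along the tool's axes as they then stand; what a row does not reach is not made up. A row lasts 1/12 s, in which the tool goes at most 41.7 mm and 7.16 degrees, less where a joint would pass 70% of its speed; a pose out of reach is approached as far as the arm can. A call is refused whole if a number of a shift passes 41.7 or a number of a turn 7.16, either way. A call with a gripper value outside its range is refused whole. The fingers move at their own pace and stop on an object; "grip_force" is the grip in N (left out, the last holds). Time passes only in rows, so rows that do not move let the fingers close. It gives the time, the measured TCP pose, the force, the opening and the grip force at its end, in the units of the state.
- env.get_state(): the state, without advancing time (a new reading comes with each control period).
- env.read_camera(name): name is "side" or "top" or "wrist"; returns the picture (480x640x3 uint8, red, green, blue); there is no depth.
- env.get_calibration(name): a dict with "vertical_fov" (degrees; the focal length in pixels is half the picture's height over the tangent of half this angle, whatever the lens; pixels are square), "cx", "cy" (the principal point, pixels), "rvec" (rotation vector, rad) and "tvec" (3), from world to camera coordinates, as OpenCV has them; the wrist camera has in their place "tool_from_camera" (4x4, takes a point from camera to tool coordinates, whose origin is the TCP and whose axes are the flange's). Camera axes: x right, y down, z forward; pixel columns grow to the right and rows downward; lengths in m; the calibration is good to about 2 mm. A picture is of the moment at which its call begins: read the wrist's pose just before it. get_calibration takes no time and is no camera call.
- env.hand_in(): hands the job in; it is judged then, once.
The state is a dict: "clock": time; "joint_pos": joint angles; "qvel": joint speeds; "tau": joint torques, N m; "tcp_pos": TCP position; "orientation": TCP orientation; "wrist_force": force on the tool from outside, world axes, zero at the start; "ft_torque": the same for the moment, N m; "finger_gap": finger opening in m; "grip_force": force on a finger pad.
Only numpy, scipy, OpenCV 4.12 (cv2) and the standard library are available. Lean on these libraries where they do the work, as an engineer would, in place of code of your own. Each camera call takes 0.05 s, during which the arm holds its last target. There are 200 camera calls.

TASK

Two silicone putty keys lie on the bench; one has set hard and the other is still soft, which you can tell only by squeezing them across their width between the fingers. Put the soft key in the middle of the round dish and the hard key in the middle of the empty rectangular steel tray, each lying flat on its underside with the tooth prints up.

Things in the scene. Friction and masses are not known exactly. Their poses are not given: they have to be found in the camera images.
- key_1: One silicone key, a beige bar 90 mm long (x), 42 wide (y), 40 high (z up), tooth prints on top, about 200 g; origin: centre of the underside. Both look alike, either may be the soft one. Squeezed across y, the soft one yields some 2 mm per N of grip, down to 30 mm (from 6 N on), and springs back; the hard one stays 42 mm within 2 mm. A 12 N grip on the flanks carries either.
- key_2: Other silicone key, a beige bar 90 mm long (x), 42 wide (y), 40 high (z up), tooth prints on top, about 200 g; origin: centre of the underside. Both look alike, either may be the soft one. Squeezed across y, the soft one yields some 2 mm per N of grip, down to 30 mm (from 6 N on), and springs back; the hard one stays 42 mm within 2 mm. A 12 N grip on the flanks carries either.
- dish: shallow round white ceramic dish fixed to the bench, 190 mm across the rim, 176 mm across the foot, 18 mm high, wall 4 mm, inner floor flat and 5 mm above the bench. Origin: centre of its underside, z up.
- tray: empty rectangular steel tray fixed to the bench, 160 mm along its x and 190 mm along its y outside, rim 18 mm high, walls and floor 3 mm thick. Origin: centre of its underside, z up.

How it is judged:
On the way, in this order (a step that is already met when the one before it is completed fails the run):
1. one of the keys is squeezed between the fingers (over 2 N) ((contact force between the fingers and key_1 above 2 N or contact force between the fingers and key_2 above 2 N)), for 0.2 s.
2. with one key lying in its right place, the other is squeezed between the fingers (over 2 N) ((((horizontal distance between key_2 and dish below 0.045 m and z of key_2 in the frame of dish between 0 and 0.013 m and angle between key_2's own z axis and vertical below 0.15 rad and linear speed of key_2 below 0.03 m/s) and contact force between the fingers and key_1 above 2 N) or ((horizontal distance between key_1 and tray below 0.045 m and z of key_1 in the frame of tray between 0 and 0.011 m and angle between key_1's own z axis and vertical below 0.15 rad and linear speed of key_1 below 0.03 m/s) and contact force between the fingers and key_2 above 2 N))), for 0.2 s.
At the end, for the whole second after the job is handed in: The soft key lies at rest on the floor of the round dish and the hard key on the floor of the steel tray, each with its centre within 45 mm of the middle, underside within 8 mm of that floor, and tilted less than 0.15 rad (about 8.5 degrees) with its prints up (horizontal distance between key_2 and dish below 0.045 m and z of key_2 in the frame of dish between 0 and 0.013 m and angle between each of key_2, key_1's own z axis and vertical below 0.15 rad and linear speed of each of key_2, key_1 below 0.03 m/s and horizontal distance between key_1 and tray below 0.045 m and z of key_1 in the frame of tray between 0 and 0.011 m); the robot touches nothing.
It also fails if it takes over 54 s, if anything falls off the work surface, if the arm or the gripper's body presses on something with over 40 N, if the wrist force passes 120 N, or if a joint passes its speed limit or range.

## Working session

There is one attempt and no reset: what is moved stays moved. The work goes in short steps, Python scripts to look and compute and a tool call to move; the robot and the scene stay as the last step left them, time stands still between calls to the robot, and variables do not carry over. Pictures are saved under pics/ and viewed, at most 10 in all, crops included, and the job is handed in when it is done.

Besides the shell and the picture viewer there is one more tool, called after "Emit:" as name(argument=value, ...) on one line, values as JSON. servo_tool: Moves the arm, as the interface text tells. Its arguments: {"type":"object","properties":{"increments":{"type":"array"},"grip_force":{"type":"number"}},"required":["increments"]}

```bash
mkdir -p pics
cat > h.py <<'E'
import numpy as np, cv2
from workcell import env
def ray(name,u,v,z):
    """pixel -> world point at height z (fixed cams)"""
    c=env.get_calibration(name); f=240/np.tan(np.radians(c["vertical_fov"])/2)
    R=cv2.Rodrigues(np.array(c["rvec"],float))[0]; t=np.array(c["tvec"],float).ravel()
    o=-R.T@t; d=R.T@np.array([(u-c["cx"])/f,(v-c["cy"])/f,1])
    return o+d*(z-o[2])/d[2]
def proj(name,P):
    c=env.get_calibration(name); f=240/np.tan(np.radians(c["vertical_fov"])/2)
    R=cv2.Rodrigues(np.array(c["rvec"],float))[0]; t=np.array(c["tvec"],float).ravel()
    p=R@np.array(P)+t; return f*p[0]/p[2]+c["cx"],f*p[1]/p[2]+c["cy"]
def snap(name,fn):
    im=env.read_camera(name); cv2.imwrite("pics/"+fn,im[:,:,::-1]); return im
E
python3 - <<'E'
from h import *
snap("top","top1.png"); s=env.get_state()
print(s); print(env.get_calibration("top")); print(env.get_calibration("wrist"))
E
```

```text
{'clock': 0.05, 'joint_pos': array([-1.29959081e+00,  3.13977779e-01,  4.50068817e-02,  1.30361028e+00,
        7.80150831e-06,  1.43120783e+00]), 'qvel': array([-0.00055027,  0.00056048, -0.0008685 , -0.00032603, -0.00309754,
       -0.00082538]), 'tau': array([ 3.07695278e-03, -4.82155716e+01,  2.99547994e+01,  1.33445172e-02,
       -2.12722457e-04, -1.38221807e-06]), 'tcp_pos': array([ 0.22948277, -0.52667473,  0.23043316]), 'orientation': array([-8.90749999e-04,  9.78979700e-01,  2.03955756e-01, -5.47944845e-05]), 'wrist_force': array([-0.81023142, -0.81177219,  0.26267985]), 'ft_torque': array([-0.00325477, -0.04253223,  0.01446323]), 'grip_force': 0.0, 'finger_gap': 0.08542738652640254}
{'vertical_fov': 57.745928196853, 'cx': 315.23289964010314, 'cy': 242.05008338071366, 'rvec': array([ 2.16631491, -2.18166364,  0.13197162]), 'tvec': array([0.00264954, 0.52539583, 0.83182104])}
{'vertical_fov': 70.86546175685393, 'cx': 317.977359503624, 'cy': 237.58892393196766, 'tool_from_camera': array([[ 2.37488537e-04, -9.63917962e-01, -2.66199372e-01,
         6.72389071e-02],
       [ 9.99998400e-01,  7.00929979e-04, -1.64594993e-03,
         5.64268129e-05],
       [ 1.77314783e-03, -2.66198556e-01,  9.63916586e-01,
        -1.42022211e-01],
       [ 0.00000000e+00,  0.00000000e+00,  0.00000000e+00,
         1.00000000e+00]])}
```

View pics/top1.png

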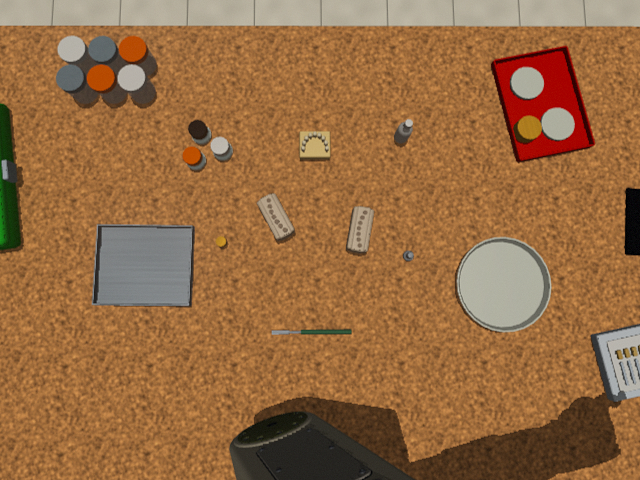

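The top view shows the two keys at about (276,216) and (360,229), the tray at (145,265) and the dish at (504,284). The fixed clutter sits clear of the keys.

Run:
```python
from h import *
im=cv2.imread("pics/top1.png")
hsv=cv2.cvtColor(im,cv2.COLOR_BGR2HSV)
for (u,v) in [(276,216),(360,229)]:
    print(hsv[v-2:v+3,u-2:u+3].mean((0,1)))
m=((hsv[:,:,1]<95)&(hsv[:,:,2]>90)).astype(np.uint8)
m=cv2.morphologyEx(m,cv2.MORPH_CLOSE,np.ones((3,3)))
for (u,v) in [(276,216),(360,229),(145,265),(504,284)]:
    n,l,st,ce=cv2.connectedComponentsWithStats(m)
    k=l[v,u]; ys,xs=np.where(l==k)
    z=.04 if k and 200<u<400 else .018
    r=cv2.minAreaRect(np.c_[xs,ys].astype(np.float32)); b=cv2.boxPoints(r)
    P=np.array([ray("top",*p,z)[:2] for p in b])
    c=P.mean(0); e1=P[1]-P[0]; e2=P[2]-P[1]
    L=e1 if np.hypot(*e1)>np.hypot(*e2) else e2
    print(u,len(xs),b.round().tolist(),"c",c.round(4),"sizes",np.hypot(*e1).round(3),np.hypot(*e2).round(3),"long ang",np.degrees(np.arctan2(L[1],L[0])).round(1)," rad",np.hypot(*c).round(3))
s=env.get_state()
from scipy.spatial.transform import Rotation as Ro
q=s["orientation"]; print(Ro.from_quat(np.r_[q[1:],q[0]]).as_matrix().round(3))
```

```text
[ 16.36  67.28 163.44]
[ 16.32  69.88 156.28]
276 911 [[255.0, 201.0], [274.0, 191.0], [295.0, 230.0], [277.0, 240.0]] c [0.5766 0.0774] sizes 0.041 0.089 long ang -151.8  rad 0.582
360 918 [[346.0, 249.0], [354.0, 205.0], [374.0, 208.0], [367.0, 253.0]] c [ 0.5501 -0.0891] sizes 0.088 0.041 long ang -10.8  rad 0.557
145 7545 [[92.0, 224.0], [194.0, 224.0], [194.0, 305.0], [92.0, 305.0]] c [0.4848 0.3393] sizes 0.202 0.16 long ang -90.3  rad 0.592
504 7117 [[456.0, 331.0], [456.0, 237.0], [551.0, 237.0], [551.0, 331.0]] c [ 0.4412 -0.3755] sizes 0.186 0.193 long ang -90.3  rad 0.579
[[ 0.917  0.399 -0.   ]
 [ 0.399 -0.917  0.002]
 [ 0.    -0.002 -1.   ]]
```

```bash
cat >> h.py <<'E'
def pose():
    q=env.get_state(); w,x,y,z=q["orientation"]
    a=np.arctan2(2*(x*y+w*z),1-2*(y*y+z*z)); return np.r_[q["tcp_pos"],np.degrees(a)]
def plan(start,goal,n):
    """start/goal: x,y,z (m), tool-x heading (deg); prints rows in tool mm/deg"""
    p=np.array(start,float); 
    g=np.array(goal,float)
    for i in range(n):
        k=(g-p)/(n-i); a=np.radians(p[3])
        dx=round(1e3*(k[0]*np.cos(a)+k[1]*np.sin(a))); dy=round(1e3*(k[0]*np.sin(a)-k[1]*np.cos(a)))
        dz=round(-1e3*k[2]); r=round(-k[3],1)
        print(i,dx,dy,dz,r)
        p+=[(dx*np.cos(a)+dy*np.sin(a))/1e3,(dx*np.sin(a)-dy*np.cos(a))/1e3,-dz/1e3,-r]
    print("end",p.round(4))
E
python3 - <<'E'
from h import *
print(pose()); plan(pose(),[.5501,-.0891,.12,169.2],22)
E
```

```text
[ 0.22948277 -0.52667473  0.23043316 23.53675026]
0 21 -12 5 -6.6
1 23 -10 5 -6.6
2 24 -7 5 -6.6
3 24 -4 5 -6.6
4 25 -2 5 -6.6
5 25 1 5 -6.6
6 24 4 5 -6.6
7 24 7 5 -6.6
8 23 9 5 -6.6
9 21 12 5 -6.6
10 20 14 5 -6.6
11 18 17 5 -6.6
12 16 19 5 -6.6
13 14 20 5 -6.7
14 12 22 5 -6.6
15 9 23 5 -6.7
16 6 24 5 -6.6
17 3 24 5 -6.7
18 1 25 5 -6.6
19 -2 24 5 -6.7
20 -5 24 5 -6.6
21 -8 23 5 -6.7
end [ 5.497000e-01 -8.940000e-02  1.204000e-01  1.692368e+02]
```

Emit:
servo_tool(increments=[{"grip":0,"x":21,"y":-12,"z":5,"roll":-6.6},{"grip":0,"x":23,"y":-10,"z":5,"roll":-6.6},{"grip":0,"x":24,"y":-7,"z":5,"roll":-6.6},{"grip":0,"x":24,"y":-4,"z":5,"roll":-6.6},{"grip":0,"x":25,"y":-2,"z":5,"roll":-6.6}], grip_force=20)

```text
clock: 0.47
tcp_pos: [0.3036, -0.4267, 0.2054]
orientation: [-0.001, 0.879, 0.476, 0.0]
wrist_force: [0.3, 0.1, -0.7]
finger_gap: 0.0857
grip_force: 0.0
```

Emit:
servo_tool(increments=[{"grip":0,"x":25,"y":1,"z":5,"roll":-6.6},{"grip":0,"x":24,"y":4,"z":5,"roll":-6.6},{"grip":0,"x":24,"y":7,"z":5,"roll":-6.6},{"grip":0,"x":23,"y":9,"z":5,"roll":-6.6},{"grip":0,"x":21,"y":12,"z":5,"roll":-6.6}])

```text
clock: 0.88
tcp_pos: [0.3761, -0.3267, 0.1805]
orientation: [-0.001, 0.708, 0.706, 0.0]
wrist_force: [-0.5, 0.1, -0.1]
finger_gap: 0.0855
grip_force: 0.0
```

Emit:
servo_tool(increments=[{"grip":0,"x":20,"y":14,"z":5,"roll":-6.6},{"grip":0,"x":18,"y":17,"z":5,"roll":-6.6},{"grip":0,"x":16,"y":19,"z":5,"roll":-6.6},{"grip":0,"x":14,"y":20,"z":5,"roll":-6.7},{"grip":0,"x":12,"y":22,"z":5,"roll":-6.6}])

```text
clock: 1.3
tcp_pos: [0.449, -0.2273, 0.1556]
orientation: [-0.0, 0.477, 0.879, 0.0]
wrist_force: [0.9, 0.6, -0.1]
finger_gap: 0.0854
grip_force: 0.0
```

Emit:
servo_tool(increments=[{"grip":0,"x":9,"y":23,"z":5,"roll":-6.7},{"grip":0,"x":6,"y":24,"z":5,"roll":-6.6},{"grip":0,"x":3,"y":24,"z":5,"roll":-6.7},{"grip":0,"x":1,"y":25,"z":5,"roll":-6.6},{"grip":0,"x":-2,"y":24,"z":5,"roll":-6.7}])

```text
clock: 1.72
tcp_pos: [0.5211, -0.128, 0.1305]
orientation: [-0.001, 0.206, 0.979, 0.0]
wrist_force: [-0.0, -1.1, -0.6]
finger_gap: 0.0855
grip_force: 0.0
```

Emit:
servo_tool(increments=[{"grip":0,"x":-5,"y":24,"z":5,"roll":-6.6},{"grip":0,"x":-8,"y":23,"z":5,"roll":-6.7},{"grip":0,"x":0,"y":0,"z":0,"roll":0}])

```text
clock: 1.97
tcp_pos: [0.5508, -0.0867, 0.1197]
orientation: [-0.001, 0.09, 0.996, 0.001]
wrist_force: [-1.0, -0.4, 0.2]
finger_gap: 0.0854
grip_force: 0.0
```

Run:
```python
from h import *
print(pose(),env.get_state()["clock"]); snap("wrist","w1.png")
```

```text
[ 5.50841187e-01 -8.66836627e-02  1.19674289e-01  1.69703541e+02] 1.9667
```

View pics/w1.png

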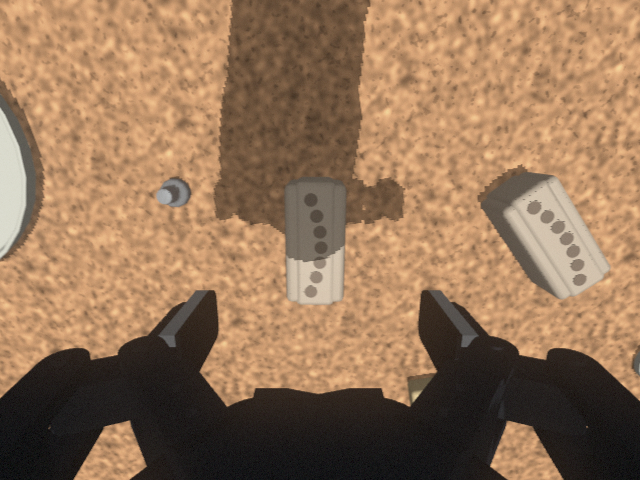

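The wrist view shows key B at about (316,240), centred between the fingers and aligned with them. It lies about 5 mm along tool +x. I'll go down and squeeze.

Emit:
servo_tool(increments=[{"grip":0,"x":5,"y":0,"z":28,"roll":0},{"grip":0,"x":0,"y":0,"z":28,"roll":0},{"grip":0,"x":0,"y":0,"z":28,"roll":0},{"grip":0,"x":0,"y":0,"z":27,"roll":0},{"grip":0,"x":0,"y":0,"z":0,"roll":0}])

```text
clock: 2.43
tcp_pos: [0.54, -0.0885, 0.0054]
orientation: [-0.005, 0.095, 0.995, 0.001]
wrist_force: [-0.7, 0.2, -0.2]
finger_gap: 0.0853
grip_force: 0.0
```

Emit:
servo_tool(increments=[{"grip":1},{"grip":1},{"grip":1},{"grip":1},{"grip":1}], grip_force=20)

```text
invalid input at $.increments[0]: expected keys grip, x, y, z, roll
```

Emit:
servo_tool(increments=[{"grip":1},{"grip":1},{"grip":1},{"grip":1},{"grip":1}])

```text
invalid input at $.increments[0]: expected keys grip, x, y, z, roll
```

Emit:
servo_tool(increments=[{"grip":1,"x":0,"y":0,"z":0,"roll":0},{"grip":1,"x":0,"y":0,"z":0,"roll":0},{"grip":1,"x":0,"y":0,"z":0,"roll":0},{"grip":1,"x":0,"y":0,"z":0,"roll":0},{"grip":1,"x":0,"y":0,"z":0,"roll":0}], grip_force=20)

```text
clock: 2.85
tcp_pos: [0.5466, -0.089, 0.0126]
orientation: [0.002, 0.094, 0.996, 0.0]
wrist_force: [-1.0, 1.0, 4.2]
finger_gap: 0.0292
grip_force: 19.8
```

Emit:
servo_tool(increments=[{"grip":1,"x":0,"y":0,"z":0,"roll":0},{"grip":1,"x":0,"y":0,"z":0,"roll":0},{"grip":1,"x":0,"y":0,"z":0,"roll":0},{"grip":1,"x":0,"y":0,"z":0,"roll":0},{"grip":1,"x":0,"y":0,"z":0,"roll":0}])

```text
clock: 3.27
tcp_pos: [0.5466, -0.089, 0.0126]
orientation: [0.002, 0.094, 0.996, -0.0]
wrist_force: [-0.7, 2.1, 7.4]
finger_gap: 0.0289
grip_force: 20.4
```

Gap 29 mm at 20 N, so key B is the soft one and goes to the dish. The round trip starts from the commanded pose at about z 0.0087.

Run:
```python
from h import *
p=pose();print(p); p[2]+=.09; plan(p,[.4412,-.3755,.10,p[3]],9)
```

```text
[ 5.46624754e-01 -8.89786838e-02  1.25705455e-02  1.69260256e+02]
0 6 -33 0 -0.0
1 6 -34 0 -0.0
2 5 -33 0 -0.0
3 6 -34 0 -0.0
4 5 -33 1 -0.0
5 6 -34 0 -0.0
6 5 -33 1 -0.0
7 6 -34 0 -0.0
8 5 -33 1 -0.0
end [ 4.414000e-01 -3.754000e-01  9.960000e-02  1.692603e+02]
```

Emit:
servo_tool(increments=[{"grip":1,"x":0,"y":0,"z":-15,"roll":0},{"grip":1,"x":0,"y":0,"z":-25,"roll":0},{"grip":1,"x":0,"y":0,"z":-25,"roll":0},{"grip":1,"x":0,"y":0,"z":-25,"roll":0},{"grip":1,"x":0,"y":0,"z":0,"roll":0}])

```text
clock: 3.68
tcp_pos: [0.5482, -0.09, 0.1061]
orientation: [0.004, 0.094, 0.996, -0.001]
wrist_force: [1.4, -0.6, -0.7]
finger_gap: 0.0291
grip_force: 21.5
```

Emit:
servo_tool(increments=[{"grip":1,"x":4,"y":-20,"z":0,"roll":0},{"grip":1,"x":6,"y":-33,"z":0,"roll":0},{"grip":1,"x":6,"y":-33,"z":0,"roll":0},{"grip":1,"x":6,"y":-33,"z":0,"roll":0},{"grip":1,"x":5,"y":-33,"z":0,"roll":0}])

```text
clock: 4.1
tcp_pos: [0.4889, -0.2342, 0.1]
orientation: [-0.0, 0.093, 0.996, -0.0]
wrist_force: [1.1, 0.1, -2.1]
finger_gap: 0.029
grip_force: 21.5
```

Emit:
servo_tool(increments=[{"grip":1,"x":5,"y":-33,"z":0,"roll":0},{"grip":1,"x":5,"y":-33,"z":0,"roll":0},{"grip":1,"x":5,"y":-33,"z":0,"roll":0},{"grip":1,"x":5,"y":-30,"z":0,"roll":0},{"grip":1,"x":3,"y":-20,"z":0,"roll":0}])

```text
clock: 4.52
tcp_pos: [0.4382, -0.3781, 0.1]
orientation: [-0.0, 0.095, 0.995, -0.001]
wrist_force: [0.1, 0.0, -1.3]
finger_gap: 0.0294
grip_force: 21.5
```

Emit:
servo_tool(increments=[{"grip":1,"x":0,"y":0,"z":0,"roll":0},{"grip":1,"x":0,"y":0,"z":0,"roll":0}])

```text
clock: 4.68
tcp_pos: [0.4388, -0.3762, 0.0998]
orientation: [-0.0, 0.095, 0.995, 0.0]
wrist_force: [-0.2, 0.2, -1.9]
finger_gap: 0.0287
grip_force: 21.5
```

Run:
```python
from h import *
snap("wrist","w2.png"); s=snap("side","s2.png"); print(pose(),env.get_state()["wrist_force"])
cv2.imwrite("pics/c2.png",np.hstack([cv2.resize(cv2.imread("pics/w2.png"),(400,300)),cv2.resize(cv2.imread("pics/s2.png"),(400,300))]))
```

```text
[ 4.39293275e-01 -3.74410345e-01  9.98429110e-02  1.69247607e+02] [-0.88834028  0.14562281 -1.00210922]
```

View pics/c2.png

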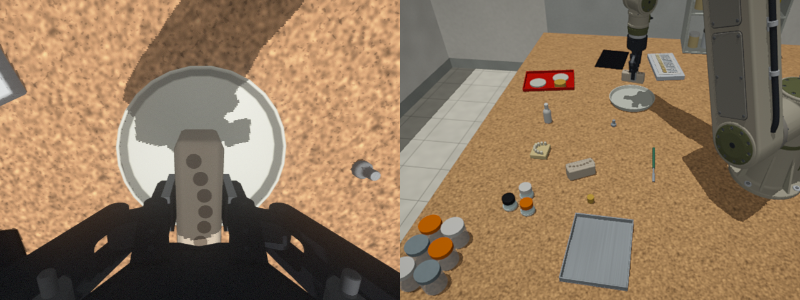

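The held key hangs level and is centred over the dish: the dish centre is at about (201,147) in the crop. I'll lower it.

Emit:
servo_tool(increments=[{"grip":1,"x":0,"y":0,"z":25,"roll":0},{"grip":1,"x":0,"y":0,"z":25,"roll":0},{"grip":1,"x":0,"y":0,"z":19,"roll":0},{"grip":1,"x":0,"y":0,"z":10,"roll":0},{"grip":1,"x":0,"y":0,"z":0,"roll":0}])

```text
clock: 5.2
tcp_pos: [0.439, -0.3731, 0.0193]
orientation: [-0.001, 0.093, 0.996, 0.001]
wrist_force: [-0.3, -0.4, -2.0]
finger_gap: 0.029
grip_force: 21.5
```

Emit:
servo_tool(increments=[{"grip":1,"x":0,"y":0,"z":0,"roll":0},{"grip":1,"x":0,"y":0,"z":0,"roll":0}])

```text
clock: 5.37
tcp_pos: [0.4404, -0.3756, 0.0225]
orientation: [0.001, 0.093, 0.996, -0.001]
wrist_force: [-0.1, -1.2, -1.5]
finger_gap: 0.0293
grip_force: 21.5
```

Emit:
servo_tool(increments=[{"grip":1,"x":0,"y":0,"z":3,"roll":0},{"grip":1,"x":0,"y":0,"z":1,"roll":0},{"grip":1,"x":0,"y":0,"z":0,"roll":0},{"grip":1,"x":0,"y":0,"z":0,"roll":0}])

```text
clock: 5.7
tcp_pos: [0.4396, -0.3755, 0.0176]
orientation: [0.0, 0.094, 0.996, -0.0]
wrist_force: [0.9, 0.4, -1.4]
finger_gap: 0.0289
grip_force: 21.6
```

Emit:
servo_tool(increments=[{"grip":0.1,"x":0,"y":0,"z":0,"roll":0},{"grip":0.1,"x":0,"y":0,"z":0,"roll":0},{"grip":0.1,"x":0,"y":0,"z":0,"roll":0},{"grip":0.1,"x":0,"y":0,"z":0,"roll":0},{"grip":0.1,"x":0,"y":0,"z":0,"roll":0}])

```text
clock: 6.12
tcp_pos: [0.4397, -0.3756, 0.0176]
orientation: [0.0, 0.094, 0.996, -0.0]
wrist_force: [0.3, -0.3, -0.1]
finger_gap: 0.077
grip_force: 0.0
```

Emit:
servo_tool(increments=[{"grip":0.1,"x":0,"y":0,"z":-15,"roll":0},{"grip":0,"x":0,"y":0,"z":-25,"roll":0},{"grip":0,"x":0,"y":0,"z":-30,"roll":0},{"grip":0,"x":0,"y":0,"z":-30,"roll":0},{"grip":0,"x":0,"y":0,"z":0,"roll":0}])

```text
clock: 6.53
tcp_pos: [0.4422, -0.3782, 0.1237]
orientation: [0.004, 0.094, 0.996, -0.003]
wrist_force: [0.8, -0.9, 1.1]
finger_gap: 0.0854
grip_force: 0.0
```

Run:
```python
from h import *
snap("wrist","w3.png"); p=pose(); print(p); plan(p,[.5766,.0774,.12,208.2],15)
```

```text
[ 4.41488246e-01 -3.77509456e-01  1.21203540e-01  1.69242936e+02]
0 -3 31 0 -2.6
1 -5 31 0 -2.6
2 -6 31 0 -2.6
3 -7 31 0 -2.6
4 -9 30 0 -2.6
5 -10 30 0 -2.6
6 -12 30 0 -2.6
7 -13 29 0 -2.6
8 -14 28 0 -2.6
9 -15 28 0 -2.6
10 -17 27 0 -2.6
11 -18 26 0 -2.6
12 -19 25 0 -2.6
13 -20 25 1 -2.6
14 -21 23 0 -2.6
end [5.762000e-01 7.700000e-02 1.202000e-01 2.082429e+02]
```

View pics/w3.png

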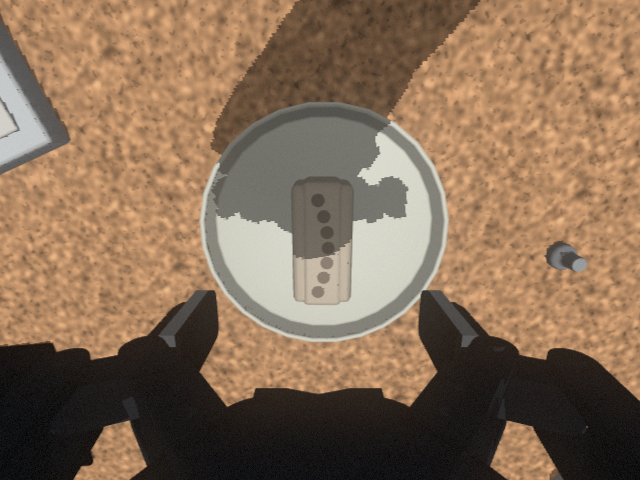

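The soft key lies flat and nearly central in the dish (key about (323,240), dish about (324,221)). Next is key A.

Emit:
servo_tool(increments=[{"grip":0,"x":-3,"y":31,"z":0,"roll":-2.6},{"grip":0,"x":-5,"y":31,"z":0,"roll":-2.6},{"grip":0,"x":-6,"y":31,"z":0,"roll":-2.6},{"grip":0,"x":-7,"y":31,"z":0,"roll":-2.6},{"grip":0,"x":-9,"y":30,"z":0,"roll":-2.6}])

```text
clock: 7.0
tcp_pos: [0.4838, -0.2229, 0.1161]
orientation: [-0.001, -0.02, 1.0, 0.001]
wrist_force: [0.4, 0.2, 0.2]
finger_gap: 0.0855
grip_force: 0.0
```

Emit:
servo_tool(increments=[{"grip":0,"x":-10,"y":30,"z":0,"roll":-2.6},{"grip":0,"x":-12,"y":30,"z":0,"roll":-2.6},{"grip":0,"x":-13,"y":29,"z":0,"roll":-2.6},{"grip":0,"x":-14,"y":28,"z":0,"roll":-2.6},{"grip":0,"x":-15,"y":28,"z":0,"roll":-2.6}])

```text
clock: 7.42
tcp_pos: [0.5288, -0.0707, 0.1162]
orientation: [-0.001, -0.134, 0.991, 0.0]
wrist_force: [0.7, 0.0, -0.5]
finger_gap: 0.0852
grip_force: 0.0
```

Emit:
servo_tool(increments=[{"grip":0,"x":-17,"y":27,"z":0,"roll":-2.6},{"grip":0,"x":-18,"y":26,"z":0,"roll":-2.6},{"grip":0,"x":-19,"y":25,"z":0,"roll":-2.6},{"grip":0,"x":-20,"y":25,"z":1,"roll":-2.6},{"grip":0,"x":-21,"y":23,"z":0,"roll":-2.6}])

```text
clock: 7.83
tcp_pos: [0.5737, 0.0808, 0.1149]
orientation: [-0.001, -0.245, 0.969, 0.0]
wrist_force: [0.3, -1.1, 0.2]
finger_gap: 0.0855
grip_force: 0.0
```

Emit:
servo_tool(increments=[{"grip":0,"x":0,"y":0,"z":0,"roll":0},{"grip":0,"x":0,"y":0,"z":0,"roll":0}])

```text
clock: 8.0
tcp_pos: [0.5738, 0.0806, 0.1149]
orientation: [-0.001, -0.245, 0.969, 0.0]
wrist_force: [-0.4, -1.0, -1.3]
finger_gap: 0.0853
grip_force: 0.0
```

Run:
```python
from h import *
snap("wrist","w4.png"); print(pose())
```

```text
[ 5.73550790e-01  7.95034164e-02  1.15110336e-01 -1.51706437e+02]
```

View pics/w4.png

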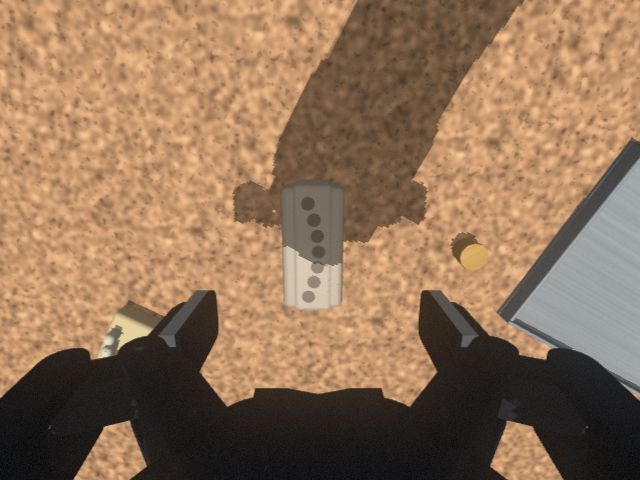

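Key A is at about (313,246), aligned and about 3 mm off in −y. The descent is clear.

Emit:
servo_tool(increments=[{"grip":0,"x":4,"y":-3,"z":28,"roll":0},{"grip":0,"x":0,"y":0,"z":28,"roll":0},{"grip":0,"x":0,"y":0,"z":28,"roll":0},{"grip":0,"x":0,"y":0,"z":20,"roll":0},{"grip":0,"x":0,"y":0,"z":0,"roll":0}])

```text
clock: 8.47
tcp_pos: [0.5678, 0.0729, 0.0075]
orientation: [-0.004, -0.243, 0.97, 0.001]
wrist_force: [-0.8, -0.5, -1.1]
finger_gap: 0.0857
grip_force: 0.0
```

Emit:
servo_tool(increments=[{"grip":1,"x":0,"y":0,"z":0,"roll":0},{"grip":1,"x":0,"y":0,"z":0,"roll":0},{"grip":1,"x":0,"y":0,"z":0,"roll":0},{"grip":1,"x":0,"y":0,"z":0,"roll":0},{"grip":1,"x":0,"y":0,"z":0,"roll":0}])

```text
clock: 8.88
tcp_pos: [0.5737, 0.0745, 0.0142]
orientation: [0.002, -0.244, 0.97, -0.0]
wrist_force: [-0.6, 0.3, 5.2]
finger_gap: 0.0416
grip_force: 21.7
```

Emit:
servo_tool(increments=[{"grip":1,"x":0,"y":0,"z":0,"roll":0},{"grip":1,"x":0,"y":0,"z":0,"roll":0},{"grip":1,"x":0,"y":0,"z":0,"roll":0},{"grip":1,"x":0,"y":0,"z":0,"roll":0},{"grip":1,"x":0,"y":0,"z":0,"roll":0}])

```text
clock: 9.3
tcp_pos: [0.5737, 0.0745, 0.0142]
orientation: [0.002, -0.244, 0.97, -0.001]
wrist_force: [-0.4, 0.3, 5.7]
finger_gap: 0.0417
grip_force: 21.8
```

Emit:
servo_tool(increments=[{"grip":1,"x":0,"y":0,"z":-15,"roll":0},{"grip":1,"x":0,"y":0,"z":-25,"roll":0},{"grip":1,"x":0,"y":0,"z":-25,"roll":0},{"grip":1,"x":0,"y":0,"z":-25,"roll":0},{"grip":1,"x":0,"y":0,"z":0,"roll":0}])

```text
clock: 9.72
tcp_pos: [0.5755, 0.0747, 0.1077]
orientation: [0.004, -0.244, 0.97, -0.001]
wrist_force: [1.6, 0.2, -1.5]
finger_gap: 0.0418
grip_force: 21.4
```

Run:
```python
from h import *
p=pose(); print(p); plan(p,[.4848,.3393,.10,p[3]],10)
```

```text
[ 5.75496012e-01  7.46666153e-02  1.07667631e-01 -1.51744200e+02]
0 -5 28 1 -0.0
1 -4 28 1 -0.0
2 -5 28 1 -0.0
3 -4 27 1 -0.0
4 -5 28 1 -0.0
5 -4 27 1 -0.0
6 -5 28 0 -0.0
7 -4 27 1 -0.0
8 -5 28 0 -0.0
9 -4 27 1 -0.0
end [ 4.845000e-01  3.391000e-01  9.970000e-02 -1.517442e+02]
```

Gap 41.7 mm, so key A is the hard one and goes to the tray.

Emit:
servo_tool(increments=[{"grip":1,"x":-3,"y":18,"z":0,"roll":0},{"grip":1,"x":-5,"y":28,"z":0,"roll":0},{"grip":1,"x":-5,"y":28,"z":0,"roll":0},{"grip":1,"x":-5,"y":28,"z":0,"roll":0},{"grip":1,"x":-5,"y":28,"z":0,"roll":0}])

```text
clock: 10.13
tcp_pos: [0.5299, 0.2009, 0.1013]
orientation: [-0.001, -0.244, 0.97, -0.0]
wrist_force: [1.2, -0.5, -3.0]
finger_gap: 0.0417
grip_force: 21.4
```

Emit:
servo_tool(increments=[{"grip":1,"x":-5,"y":28,"z":0,"roll":0},{"grip":1,"x":-5,"y":28,"z":0,"roll":0},{"grip":1,"x":-5,"y":28,"z":0,"roll":0},{"grip":1,"x":-4,"y":28,"z":0,"roll":0},{"grip":1,"x":-3,"y":28,"z":0,"roll":0}])

```text
clock: 10.55
tcp_pos: [0.4831, 0.3349, 0.1012]
orientation: [-0.0, -0.244, 0.97, -0.0]
wrist_force: [0.7, -0.0, -2.6]
finger_gap: 0.0419
grip_force: 21.4
```

Emit:
servo_tool(increments=[{"grip":1,"x":0,"y":6,"z":0,"roll":0},{"grip":1,"x":0,"y":0,"z":0,"roll":0},{"grip":1,"x":0,"y":0,"z":0,"roll":0}])

```text
clock: 10.8
tcp_pos: [0.4807, 0.3388, 0.1015]
orientation: [-0.001, -0.244, 0.97, -0.0]
wrist_force: [0.5, -0.1, -1.5]
finger_gap: 0.042
grip_force: 21.5
```

Run:
```python
from h import *
snap("wrist","w5.png"); print(pose())
```

```text
[ 4.81214195e-01  3.38285484e-01  1.01630206e-01 -1.51771321e+02]
```

View pics/w5.png

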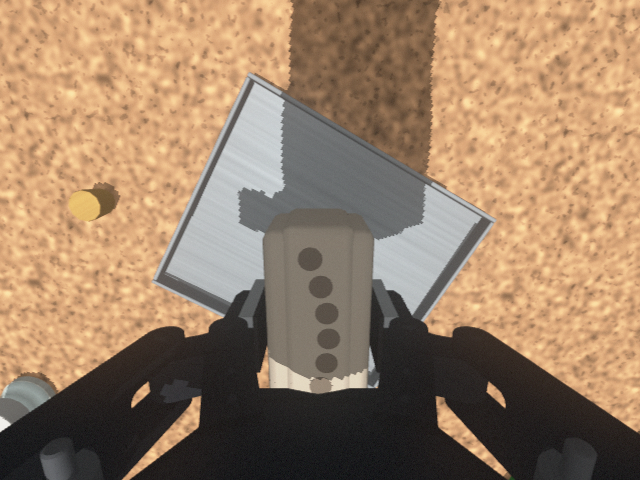

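The tray's opposite corners, (157,283) and (495,218), put its centre at about (326,250), under the held key. I'll lower it.

Emit:
servo_tool(increments=[{"grip":1,"x":0,"y":0,"z":27,"roll":0},{"grip":1,"x":0,"y":0,"z":27,"roll":0},{"grip":1,"x":0,"y":0,"z":17,"roll":0},{"grip":1,"x":0,"y":0,"z":8,"roll":0},{"grip":1,"x":0,"y":0,"z":0,"roll":0}])

```text
clock: 11.27
tcp_pos: [0.4803, 0.3369, 0.021]
orientation: [-0.002, -0.243, 0.97, -0.001]
wrist_force: [0.0, 0.2, -2.4]
finger_gap: 0.0415
grip_force: 21.4
```

Emit:
servo_tool(increments=[{"grip":1,"x":0,"y":0,"z":2,"roll":0},{"grip":1,"x":0,"y":0,"z":0,"roll":0},{"grip":1,"x":0,"y":0,"z":0,"roll":0}])

```text
clock: 11.52
tcp_pos: [0.4825, 0.3393, 0.0226]
orientation: [0.001, -0.244, 0.97, 0.0]
wrist_force: [-0.5, 0.5, -2.0]
finger_gap: 0.0414
grip_force: 21.5
```

Emit:
servo_tool(increments=[{"grip":1,"x":0,"y":0,"z":3,"roll":0},{"grip":1,"x":0,"y":0,"z":2,"roll":0},{"grip":1,"x":0,"y":0,"z":0,"roll":0},{"grip":1,"x":0,"y":0,"z":0,"roll":0}])

```text
clock: 11.85
tcp_pos: [0.482, 0.3394, 0.0171]
orientation: [0.001, -0.244, 0.97, 0.0]
wrist_force: [-0.2, -0.4, 3.1]
finger_gap: 0.0414
grip_force: 22.1
```

Emit:
servo_tool(increments=[{"grip":0.2,"x":0,"y":0,"z":0,"roll":0},{"grip":0.2,"x":0,"y":0,"z":0,"roll":0},{"grip":0.2,"x":0,"y":0,"z":0,"roll":0},{"grip":0.2,"x":0,"y":0,"z":0,"roll":0},{"grip":0.2,"x":0,"y":0,"z":0,"roll":0}])

```text
clock: 12.27
tcp_pos: [0.4812, 0.339, 0.0161]
orientation: [-0.0, -0.244, 0.97, -0.0]
wrist_force: [-0.2, 0.7, 0.0]
finger_gap: 0.0681
grip_force: 0.0
```

Emit:
servo_tool(increments=[{"grip":0.2,"x":0,"y":0,"z":-15,"roll":0},{"grip":0,"x":0,"y":0,"z":-25,"roll":0},{"grip":0,"x":0,"y":0,"z":-30,"roll":0},{"grip":0,"x":0,"y":0,"z":-30,"roll":0},{"grip":0,"x":0,"y":0,"z":0,"roll":0}])

```text
clock: 12.68
tcp_pos: [0.4846, 0.3408, 0.1226]
orientation: [0.005, -0.244, 0.97, 0.001]
wrist_force: [1.0, 0.2, 0.3]
finger_gap: 0.0856
grip_force: 0.0
```

Emit:
servo_tool(increments=[{"grip":0,"x":0,"y":0,"z":0,"roll":0},{"grip":0,"x":0,"y":0,"z":0,"roll":0}])

```text
clock: 12.85
tcp_pos: [0.4811, 0.3389, 0.1159]
orientation: [-0.0, -0.244, 0.97, -0.0]
wrist_force: [0.4, -0.1, 0.3]
finger_gap: 0.0854
grip_force: 0.0
```

Run:
```python
from h import *
a=snap("wrist","w6.png"); b=snap("side","s6.png"); print(pose())
cv2.imwrite("pics/c6.png",np.hstack([cv2.resize(a,(400,300)),cv2.resize(b,(400,300))])[:,:,::-1])
```

```text
[ 4.80302997e-01  3.38500492e-01  1.14700855e-01 -1.51763864e+02]
```

View pics/c6.png

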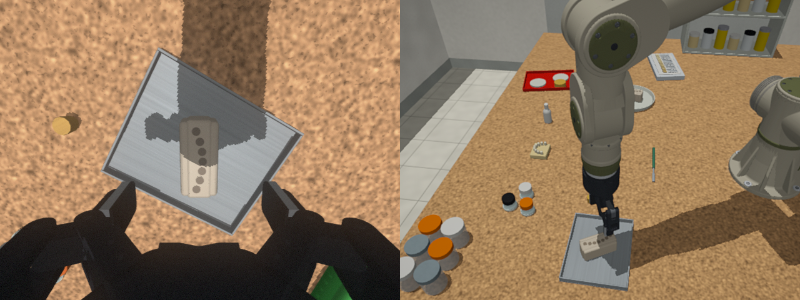

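The hard key lies flat near the tray's middle (about (199,157) in the crop), and the fingers are clear of it.

```bash
python3 -c "
from workcell import env
print(env.hand_in())"
```

```text
the job is handed in; nothing more can be done
None
```

The job is handed in at about 13 s of the 54 s: the soft key (29 mm gap at 20 N) lies in the dish and the hard key (41.7 mm) in the tray, both flat, prints up and near the middle in the last pictures; hand-in returned no verdict.

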